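Fit a nested pair of canister lids, then lift off the outer lid alone

ROBOT

A 7-joint arm with a two-finger parallel gripper is mounted at the origin on the work surface; the furniture and walls round the work are solid. World frame = base frame: x ahead of the robot, y to its left, z up, the work surface at z = 0. Lengths are in m, angles in rad, forces in N, time in s.
With the tool pointing down it reaches from about 0.4 to 0.85 m from the base axis. Payload 10.4 kg.
Tool frame: the origin (TCP) lies midway between the tips of the shut fingers; the grasp point (between the pads) lies 19 mm behind it (robot.grasp_offset is the distance from the TCP to the grasp point, in m); z points along the fingers, y is the direction in which the jaws open and shut (so a half turn about z gives the same grasp; the last joint's range is limited). The gripper opens to 85 mm and grips with 20 to 120 N. Pads are 22 mm wide; open, the fingers measure 114 mm over their backs; the gripper's body (76 mm by 85 mm) begins 54 mm behind the grasp point. The pads swing forward as they close: fully open they stand 13 mm farther back than shut.
Start: joints at [-1.29, 0.332, -0.065, 1.46, 0.022, 1.35, -0.088], TCP at [0.187, 0.596, 0.195] pointing down, gripper open.
Joint ranges: [-2.6, 2.6], [-0.5, 2.12], [-1.47, 1.34], [0.16, 2.42], [-1.27, 4.41], [0.06, 2.06], [-2.6, 2.6]. Speed limits (rad/s): [2.22, 2.22, 2.79, 2.79, 3.14, 3.14, 3.14].

INTERFACE

Orientations are given as a rotation vector (axis times angle).
In Python, from station import robot gives the robot as it stands.
- The arm moves only by the shell command python3 -m crank 'ROWS'. ROWS is text: rows parted by semicolons, each of 5 numbers parted by spaces: the opening, from 0 (shut) to 1 (fully open), then the shift along the tool's x, y, z in mm, then the turn about the tool's z in rad. In form: fingers tx ty tz yaw; .... A call has 1 to 8 rows; each row is the pose to reach, as a shift and turn from the pose commanded when the call began, along the tool's axes at that moment; what a row does not reach only later rows make up. A row lasts 1/12 s, in which the tool goes at most 41.7 mm and 7.16 degrees, less where a joint would pass 70% of its speed; a pose out of reach is approached as far as the arm can. A call with a gripper value outside its range is refused whole. The fingers move at their own pace and stop on an object; the grip force is fixed at half the most. Time passes only in rows, so rows that repeat a pose let the fingers close. It gives the time, the measured TCP pose, the force and the opening at its end, in the units of the state.
- robot.observe(): the state, without advancing time (a new reading comes with each control period).
- robot.grab_frame(name): name is "side" or "top" or "wrist"; returns a dict with "frame" (400x640x3 uint8, red, green, blue), "fx", "fy", "cx", "cy" (pixels), "rvec" (rotation vector, rad) and "tvec" (3), from world to camera coordinates, as OpenCV has them. Camera axes: x right, y down, z forward; pixel columns grow to the right and rows downward; lengths in m; the calibration is good to about 2 mm. A picture is of the moment at which its call begins. There is no depth.
- robot.hand_in(): hands the job in, once; it reports no verdict.
Trained networks look in a picture, given as the dict that the camera call returned (one of the last four; its "shot" number tells which), for a name from the list of things; names that differ only in an ending like _2 or _b are one class to them, and where a whole thing is asked for, a point or a joint stands for the part that bears it (a point fixed in the world has none). Each returns a list of dicts, best first, with "p" (0 to 1); they miss things now and then, are a little off and sometimes report something else, mostly with a low value. They report only what shows in the picture. A call takes as long as a camera call.
- robot.search_frame(picture, query): "xyz" ([x, y, z] in m, in world coordinates, good to about 4 mm: the middle of the surface that is visible of it).
The state is a dict: "time_s": time; "qpos": joint angles; "dq": joint speeds; "joint_efforts": joint torques, N m; "ee_pos": TCP position; "tool_rot": TCP orientation; "wrist_force": force on the tool from outside, world axes, zero at the start; "moment": the same for the moment, N m; "gripper_width": finger opening in m.
Only numpy, scipy, OpenCV 4.12 (cv2) and the standard library are available. Lean on these libraries where they do the work, as an engineer would, in place of code of your own. Each camera call takes 0.05 s, during which the arm holds its last target. There are 200 camera calls.

TASK

Close the wider open canister with the nested pair of lids standing on the cork ring: lift both lids together by the inner lid's stem, which sticks up through the outer lid's collar, lower the pair gently until the inner lid sits fully down and level in the canister's mouth, and only then let go of the stem (do not drop it in). Then grip the outer lid by its collar and lift it alone straight up, right off the stem, leaving the inner lid seated and undisturbed. Finish while still holding the outer lid level in the air over the canister, wholly above the stem and touching nothing but the gripper; do not knock the canister, the narrower canister or the vials and beaker beside them out of place.

Things in the scene. Friction and masses are not known exactly. Their poses are not given: they have to be found in the camera images.
- inner_lid: Inner lid, bare metal, 300 g, round. Origin: centre of the plug's underside, z up. Plug z 0-12 mm, dia 84 (74 at the bottom); flange z 12-19, dia 100; plain stem dia 20, z 19-89. Starts with its plug on the 25 mm high cork ring and the outer lid on it; the stem's top 30 mm stand free above the outer lid's collar. Seated, flange on rim, its origin is 68 mm above the canister's origin.
- inner_lid_stem_top (a point): Centre of the flat top of the inner lid's stem (89 mm above the inner lid's origin).
- outer_lid: Outer lid, bare metal, 200 g, loose on the inner lid: lifting it lifts it alone. Origin: centre of its plate's underside, z up; nested, 19 mm above the inner lid's origin, on the flange. Plate dia 114 x 4 mm; skirt 6 mm down, inner dia 108; central tubular collar z 4-40 mm, outer dia 36, bore 28 right through, round the inner lid's 20 mm stem (4 mm play all round).
- outer_lid_collar_top (a point): Centre of the top of the outer lid's collar (40 mm above the outer lid's origin).
- canister: The wider canister, bare metal, open, empty, loose, 0.9 kg: outer diameter 100 mm, height 80 mm, mouth 92 mm (4 mm play round the plug). Origin: centre of its underside, z up. It, the narrower canister and the cork ring stand in any order in a row across the worktop.
- canister_mouth (a point): Centre of the wider canister's mouth, at rim height (80 mm above its origin).
- narrow_canister: The narrower open canister, same metal and height (80 mm), outer diameter 80 mm, mouth 72 mm: the lids do not fit it; leave it alone. Origin: centre of its underside.
- cork_ring: Cork ring, fixed, outer diameter 100 mm, bore 60 mm, 25 mm high, on which the lids are parked. Origin: centre of its underside.
- vial: Bystander: capped sample vial with a pale cap, 25 mm diameter, 55 mm high. Origin: centre of its underside.
- vial_b: Bystander: capped sample vial with a dark cap, 25 mm diameter, 55 mm high. Origin: centre of its underside.
- beaker: Bystander: small glass beaker 58 mm wide, 70 mm high. Origin: centre of its underside.

How it is judged:
By the outcome, as a careful person would: the job done as asked, in the order asked, and still so for the second after the job is handed in, while the arm keeps its last pose, push and grip.
It also fails if it takes over 58 s, if anything falls off the work surface, if the arm or the gripper's body presses on something with over 40 N, if the wrist force passes 120 N, or if a joint passes its speed limit or range.

## Working session

There is one attempt and no reset: what is moved stays moved. The work goes in short steps, Python scripts to look and compute and a shell command to move; the robot and the scene stay as the last step left them, time stands still between calls to the robot, and variables do not carry over. Pictures are saved under pics/ and viewed, about 8 in all and at most 12, crops included, and the job is handed in when it is done.

```bash
mkdir -p pics; ls; python3 - <<'E'
from station import robot
import cv2,numpy as np
s=robot.observe();print(s)
fs=[]
for c in("side","top"):
    f=robot.grab_frame(c);fs.append(f["frame"])
    for q in("inner_lid_stem_top","outer_lid_collar_top","canister_mouth","canister","narrow_canister","cork_ring","vial","beaker"):
        print(c,q,[(np.round(r["xyz"],3).tolist(),round(r["p"],2)) for r in robot.search_frame(f,q)[:3]])
    cv2.imwrite(f"pics/{c}1.png",f["frame"][:,:,::-1])
print(robot.grasp_offset)
E
```

```text
pics
{'time_s': 0.0, 'qpos': array([-1.28959323,  0.3328671 , -0.06470542,  1.46092319,  0.02157249,
        1.3498872 , -0.08850893]), 'dq': array([-0.00158134, -0.00032512,  0.00070308,  0.00057234,  0.00011911,
        0.00094871,  0.00129918]), 'joint_efforts': array([-1.57553668e-04, -6.25459170e+01,  4.88416920e-02, -3.91602981e+01,
        1.62283442e-02,  1.01063296e-02,  2.80308385e-06]), 'ee_pos': array([0.18683914, 0.59598439, 0.1939276 ]), 'tool_rot': array([-4.75336300e-01, -3.10524571e+00,  2.16697362e-03]), 'wrist_force': array([-0.26509273, -0.3901681 , -0.26510616]), 'moment': array([ 0.06548249, -0.01617803,  0.01672303]), 'gripper_width': 0.08525014527322779}
side inner_lid_stem_top [([0.455, -0.295, 0.089], 0.62)]
side outer_lid_collar_top [([0.454, -0.288, 0.046], 0.96), ([0.548, -0.034, 0.054], 0.73), ([0.594, 0.084, 0.034], 0.68)]
side canister_mouth [([0.547, -0.029, 0.054], 0.9)]
side canister [([0.548, -0.034, 0.052], 0.91)]
side narrow_canister [([0.455, 0.184, 0.05], 0.9)]
side cork_ring [([0.446, -0.264, 0.02], 0.64)]
side vial [([0.595, 0.085, 0.033], 0.9), ([0.481, -0.177, 0.034], 0.71)]
side beaker [([0.65, 0.126, 0.053], 0.77)]
top inner_lid_stem_top [([0.459, -0.298, 0.116], 0.47), ([0.551, -0.065, 0.006], 0.29)]
top outer_lid_collar_top [([0.45, -0.301, 0.046], 0.93), ([0.551, -0.068, 0.006], 0.7)]
top canister_mouth [([0.557, -0.071, 0.003], 0.83)]
top canister [([0.55, -0.068, 0.01], 0.93)]
top narrow_canister [([0.456, 0.168, 0.012], 0.73), ([0.452, -0.299, 0.052], 0.62)]
top cork_ring []
top vial [([0.596, 0.07, 0.055], 0.41), ([0.48, -0.184, 0.057], 0.38)]
top beaker [([0.663, 0.115, 0.023], 0.95)]
0.0187
```

View pics/top1.png

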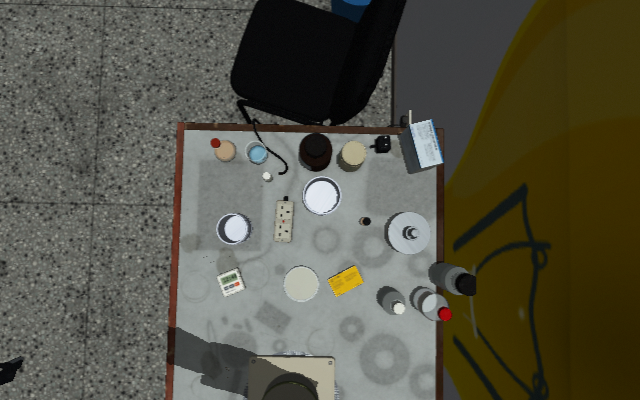

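View pics/side1.png

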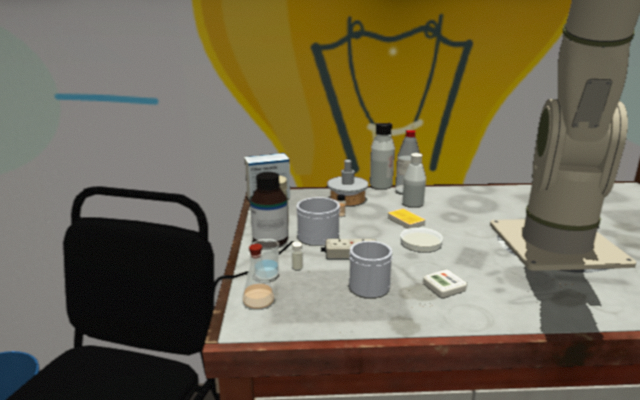

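```bash
cat > h.py <<'E'
from station import robot
import cv2,numpy as np
from scipy.spatial.transform import Rotation as R
def cam(f):
    K=np.array([[f["fx"],0,f["cx"]],[0,f["fy"],f["cy"]],[0,0,1.]]);return K,np.asarray(f["rvec"],float),np.asarray(f["tvec"],float)
def proj(f,p):
    K,r,t=cam(f);return cv2.projectPoints(np.atleast_2d(np.asarray(p,float)),r,t,K,None)[0].reshape(-1,2)
def ray(f,uv):
    K,r,t=cam(f);M=R.from_rotvec(r).as_matrix();return -M.T@t,M.T@np.linalg.solve(K,[uv[0],uv[1],1])
def at_z(f,uv,z):
    o,d=ray(f,uv);return o+d*(z-o[2])/d[2]
def tri(fa,a,fb,b):
    o1,d1=ray(fa,a);o2,d2=ray(fb,b)
    s=np.linalg.lstsq(np.c_[d1,-d2],o2-o1,rcond=None)[0];p,q=o1+s[0]*d1,o2+s[1]*d2
    return (p+q)/2,np.linalg.norm(p-q)
def rows(target):
    """shift in tool axes (mm) from measured TCP to target"""
    s=robot.observe();return np.round(R.from_rotvec(s["tool_rot"]).as_matrix().T@(np.asarray(target)-s["ee_pos"])*1000,1)
def circ(c,r,n=72):
    a=np.linspace(0,2*np.pi,n);return np.c_[c[0]+r*np.cos(a),c[1]+r*np.sin(a),np.full(n,c[2])]
def draw(img,f,c,r,col,k=1,off=(0,0)):
    cv2.polylines(img,[np.int32(np.round((proj(f,circ(c,r))-off)*k))],True,col,1)
E
python3 - <<'E'
from h import *
t=robot.grab_frame("top");s=robot.grab_frame("side")
for n,a,b in(("whitecap",(398,309),(416,158)),("dark",(465,284),(384,128)),("red",(445,313),(410,132)),("brown",(315,143),(267,180)),("box",(427,143),(268,157)),("stem",(411,232),(348,162))):
    p,e=tri(t,a,s,b);print(n,p.round(3),e.round(3))
print("mouth",at_z(t,(321,195),.08),"stem",at_z(t,(411,232),.114))
st=robot.observe();print(R.from_rotvec(st["tool_rot"]).as_matrix().round(3))
print("campos",ray(t,(0,0))[0],ray(s,(0,0))[0])
M=at_z(t,(321,195),.08);S=at_z(t,(411,232),.114)
off=np.array([280,150]);im=cv2.resize(t["frame"][150:260,280:440,::-1],None,fx=5,fy=5,interpolation=cv2.INTER_CUBIC)
draw(im,t,M,.05,(0,0,255),5,off-0);draw(im,t,M,.046,(0,255,0),5,off)
S2=S.copy()
for z,r in((.114,.01),(.084,.018),(.048,.057)):
    S2[2]=z;draw(im,t,S2,r,(0,0,255),5,off)
cv2.imwrite("pics/c1.png",im)
print("to above stem",rows([S[0],S[1],.25]))
E
```

```text
whitecap [ 0.274 -0.259  0.13 ] 0.005
dark [ 0.341 -0.403  0.178] 0.0
red [ 0.274 -0.357  0.176] 0.001
brown [ 0.665 -0.05   0.15 ] 0.005
box [ 0.678 -0.33   0.118] 0.003
stem [ 0.456 -0.293  0.111] 0.001
mouth [ 0.54651207 -0.0676537   0.08      ] stem [ 0.45667229 -0.29243787  0.114     ]
[[-0.954  0.299  0.   ]
 [ 0.299  0.954  0.   ]
 [ 0.     0.    -1.   ]]
campos [ 0.46911299 -0.06073407  1.09882944] [0.58766662 0.97238548 0.51408668]
to above stem [-523.2 -767.5  -55.4]
```

View pics/c1.png

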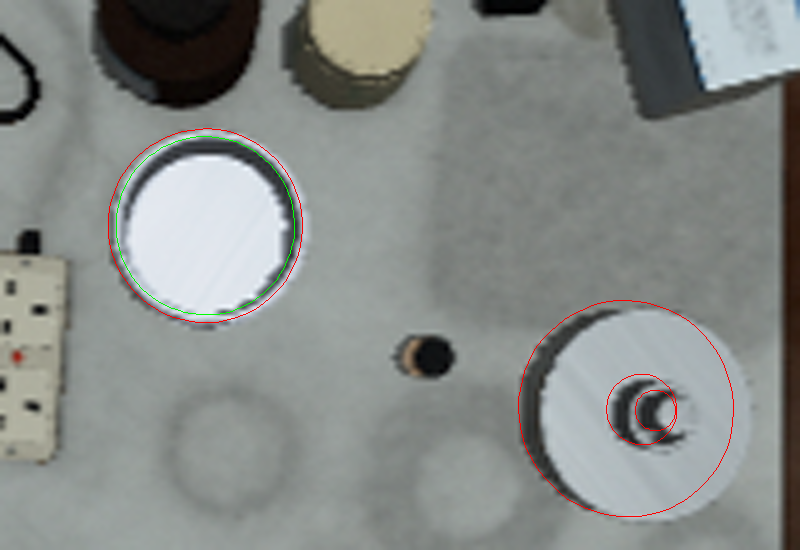

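```bash
python3 -m crank '1 0 0 -20 0; 1 -20 -8 -55 0; 1 -60 -23 -55 0; 1 -100 -39 -55 0; 1 -140 -54 -55 0; 1 -180 -70 -55 0; 1 -218 -85 -55 0; 1 -218 -85 -55 0'; python3 -c "
from h import *
s=robot.observe();print(s['qpos'].round(2));print(rows([.5,.2,.25]),rows([.53,.0,.25]))"
```

```text
time_s: 1.67
ee_pos: [0.3771, 0.4436, 0.2502]
tool_rot: [0.492, 3.099, -0.002]
wrist_force: [0.5, -0.7, 0.2]
gripper_width: 0.0853
[-1.01  0.21  0.08  1.5  -0.01  1.43  0.32]
[-192.2 -193.6    1.1] [-282.7 -374.4    1.5]
```

```bash
python3 -m crank '1 -27 -27 0 0; 1 -54 -54 0 0; 1 -82 -82 0 0; 1 -110 -110 0 0; 1 -137 -138 0 0; 1 -165 -166 0 0; 1 -192 -194 0 0; 1 -206 -224 0 0' && python3 -m crank '1 -13 -38 0 0; 1 -25 -76 0 0; 1 -36 -114 0 0; 1 -40 -152 0 0; 1 -42 -190 0 0; 1 -42 -190 0 0; 1 -42 -190 0 0; 1 -42 -190 0 0'; python3 -c "
from h import *
s=robot.observe();print(s['qpos'].round(2));print(rows([.455,-.301,.22]))
w=robot.grab_frame('wrist');cv2.imwrite('pics/w1.png',w['frame'][:,:,::-1]);print(ray(w,(320,200)))
print(robot.search_frame(w,'canister_mouth'))"
```

```text
time_s: 2.33
ee_pos: [0.5007, 0.1722, 0.2497]
tool_rot: [0.478, 3.104, -0.0]
wrist_force: [0.8, -0.2, -0.3]
gripper_width: 0.0854
time_s: 3.0
ee_pos: [0.4825, -0.0183, 0.2499]
tool_rot: [0.475, 3.105, 0.001]
wrist_force: [0.5, 0.3, -0.5]
gripper_width: 0.0856
[-0.51 -0.03  0.44  1.76  0.01  1.41  1.2 ]
[ -58.2 -278.    29.7]
(array([0.40370326, 0.00617686, 0.42908621]), array([ 0.31102081, -0.100382  , -0.94512079]))
[{'xyz': [0.557, -0.0719, 0.0305], 'p': 0.9}]
```

View pics/w1.png

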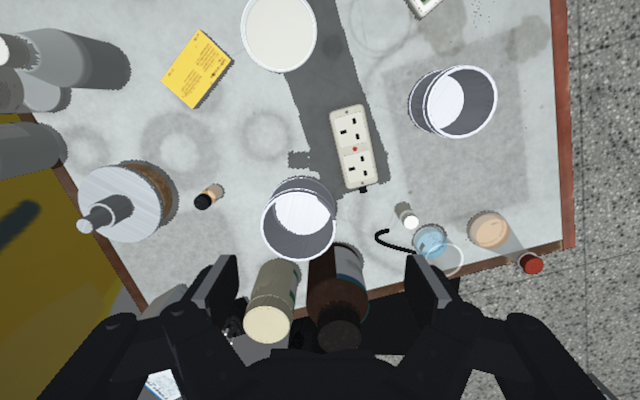

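```bash
python3 -m crank '1 -8 -37 0 0; 1 -16 -74 0 0; 1 -24 -111 0 0; 1 -32 -148 0 0; 1 -40 -185 0 0; 1 -48 -222 0 0; 1 -56 -255 0 0; 1 -58 -275 0 0' && python3 -m crank '1 0 -3 20 0; 1 0 -3 30 0; 1 0 -3 30 0; 1 0 -3 30 0'; python3 -c "
from h import *
s=robot.observe();print(s['qpos'].round(2));
w=robot.grab_frame('wrist');cv2.imwrite('pics/w2.png',w['frame'][:,:,::-1]);im=w['frame'][:,:,::-1].copy()
c=[.455,-.301]
for z,r in((.114,.01),(.084,.018),(.048,.057)): draw(im,w,c+[z],r,(0,0,255))
cv2.imwrite('pics/w2.png',im)
print([robot.search_frame(w,q) for q in('inner_lid_stem_top','outer_lid_collar_top')], proj(w,c+[.114]))"
```

```text
time_s: 3.77
ee_pos: [0.4553, -0.3015, 0.2496]
tool_rot: [-0.476, -3.105, 0.002]
wrist_force: [-0.2, 0.7, 0.5]
gripper_width: 0.0853
time_s: 4.1
ee_pos: [0.4551, -0.3, 0.2192]
tool_rot: [-0.471, -3.104, -0.001]
wrist_force: [0.3, 0.2, 0.5]
gripper_width: 0.0853
[-0.17  0.16  0.76  1.67 -0.11  1.36  1.87]
[[], [{'xyz': [0.4414, -0.2964, 0.0482], 'p': 0.95}]] [[320.00516797 185.62682746]]
```

View pics/w2.png

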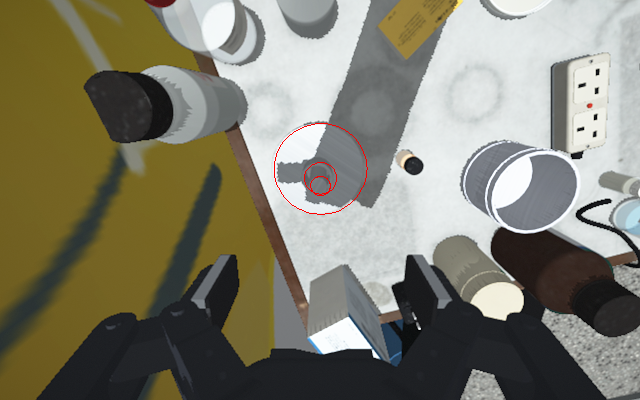

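```bash
python3 -c "
from h import *
w=robot.grab_frame('wrist');k=5
x0,y0=260,110
im=cv2.resize(w['frame'][y0:y0+115,x0:x0+115,::-1],None,fx=k,fy=k,interpolation=cv2.INTER_CUBIC)
im=cv2.convertScaleAbs(im)
im=np.uint8(255*(im/255.)**0.8)
cv2.imwrite('pics/w3.png',im)"
```

```text
(no output)
```

View pics/w3.png

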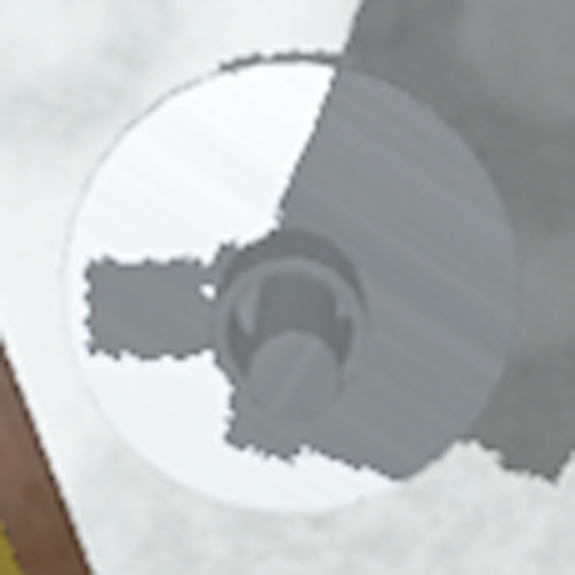

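```bash
python3 -c "
from h import *
w=robot.grab_frame('wrist')
for uv,z in(((318.4,185),.114),((318.2,166.8),.048),((318,175.6),.084)): print(at_z(w,uv,z).round(4))
p=at_z(w,(318.4,185),.114);s=robot.observe();print(s['ee_pos'])
print(rows([p[0],p[1],.13]),rows([p[0],p[1],.09]))"
```

```text
[ 0.4547 -0.3038  0.114 ]
[ 0.4505 -0.3033  0.048 ]
[ 0.4524 -0.3038  0.084 ]
[ 0.45516286 -0.30127377  0.22034749]
[-0.2 -2.5 90.3] [-1.000e-01 -2.600e+00  1.303e+02]
```

```bash
python3 -m crank '1 1 -2.5 25 0; 1 1 -2.5 50 0; 1 1 -2.5 75 0; 1 1 -2.5 95 0; 1 1 -2.5 110 0; 1 1 -2.5 120 0; 1 1 -2.5 128 0; 1 1 -2.5 128 0' ; python3 -c "
from h import *
w=robot.grab_frame('wrist');k=3
im=cv2.resize(w['frame'][110:310,190:450,::-1],None,fx=k,fy=k,interpolation=cv2.INTER_CUBIC)
cv2.imwrite('pics/w4.png',im);print(robot.observe()['ee_pos'],robot.observe()['wrist_force'])"
```

```text
time_s: 5.02
ee_pos: [0.4525, -0.3034, 0.0908]
tool_rot: [-0.475, -3.104, -0.001]
wrist_force: [-0.2, -0.3, 0.5]
gripper_width: 0.0855
[ 0.45290945 -0.30380653  0.091745  ] [0.1663025  0.29847032 0.27030347]
```

View pics/w4.png

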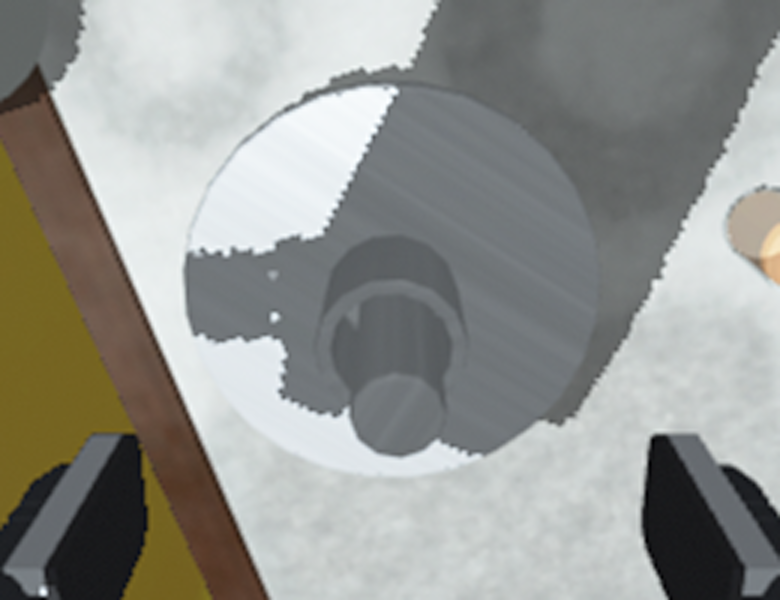

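```bash
python3 -c "
from h import *
w=robot.grab_frame('wrist')
p=at_z(w,(322,248),.114);q=at_z(w,((391/3)+190,280/3+110),.048);print(p,q,rows([p[0],p[1],.09]),rows([q[0],q[1],.09]))
s=robot.observe();M=R.from_rotvec(s['tool_rot']).as_matrix()
print(proj(w,s['ee_pos']-M[:,2]*.0187))"
```

```text
[ 0.45542513 -0.30395315  0.114     ] [ 0.45027161 -0.30358291  0.048     ] [-2.1  0.8  2.3] [ 2.9 -0.4  2.3]
[[320.71111823 242.57867407]]
```

```bash
python3 -m crank '1 -2 0.5 1 0; 1 -2 0.5 1 0; 0 -2 0.5 1 0; 0 -2 0.5 1 0; 0 -2 0.5 1 0; 0 -2 0.5 1 0; 0 -2 0.5 1 0; 0 -2 0.5 1 0'; python3 -m crank '0 0 0 0 0; 0 0 0 0 0; 0 0 0 0 0; 0 0 0 0 0; 0 0 0 0 0; 0 0 0 0 0'
```

```text
time_s: 5.78
ee_pos: [0.4549, -0.304, 0.0907]
tool_rot: [0.475, 3.105, 0.0]
wrist_force: [0.1, -0.9, 0.1]
gripper_width: 0.0124
time_s: 6.28
ee_pos: [0.4549, -0.3039, 0.0906]
tool_rot: [-0.475, -3.105, -0.0]
wrist_force: [-0.5, -0.5, 0.4]
gripper_width: -0.0
```

```bash
python3 -c "
from h import *
w=robot.grab_frame('wrist');s=robot.grab_frame('side');k=3
im=cv2.resize(w['frame'][130:330,190:450,::-1],None,fx=k,fy=k,interpolation=cv2.INTER_CUBIC)
im2=cv2.resize(s['frame'][100:230,300:400,::-1],None,fx=4,fy=4,interpolation=cv2.INTER_CUBIC)
im=cv2.resize(im,(390,300))
c=np.zeros((520,800,3),np.uint8);c[:300,:390]=im;c[:520,400:800]=im2
cv2.imwrite('pics/w5.png',c);print(proj(s,[robot.observe()['ee_pos']]))"
```

```text
[[347.85830244 167.71017513]]
```

View pics/w5.png

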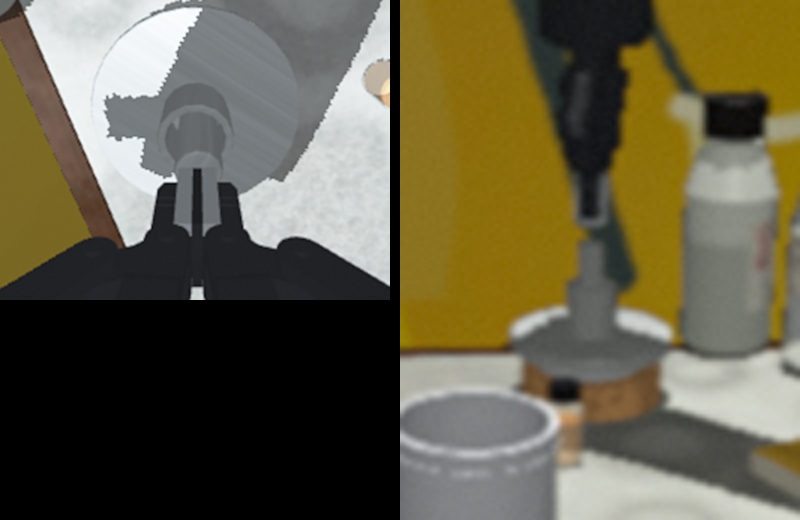

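```bash
python3 -c "
from h import *
s=robot.grab_frame('side');t=robot.grab_frame('top')
for z in(.04,.06,.084,.09,.1,.114,.12,.13): print(z,proj(s,[.4545,-.3035,z]))
im2=cv2.resize(s['frame'][110:220,290:400,::-1],None,fx=5,fy=5,interpolation=cv2.INTER_NEAREST)
for z,r in((.114,.01),(.084,.018),(.048,.057),(.025,.05)): draw(im2,s,[.4545,-.3035,z],r,(0,0,255),5,np.array([290,110])-.5)
cv2.imwrite('pics/s2.png',im2)"
```

```text
0.04 [[347.68486016 184.82787683]]
0.06 [[347.80995672 178.14805303]]
0.084 [[347.96192142 170.033542  ]]
0.09 [[348.00023215 167.98785064]]
0.1 [[348.06437062 164.56302681]]
0.114 [[348.15477281 159.7357904 ]]
0.12 [[348.1937357  157.65527529]]
0.13 [[348.25896849 154.17201807]]
```

View pics/s2.png

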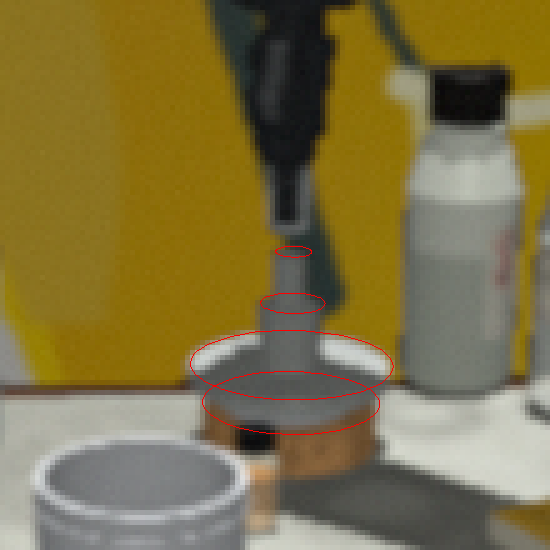

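```bash
python3 -c "
from h import *
w=robot.grab_frame('wrist');s=robot.observe();M=R.from_rotvec(s['tool_rot']).as_matrix()
for h in(0,.01,.02,.03,.04): print(h,proj(w,[s['ee_pos']+M@[a,0,-h] for a in(-.011,0,.011)]).round(1).tolist())
g=w['frame'].mean(2)[225:265,312:332];print(g.round(0).astype(int)[::2,::2])"
```

```text
0 [[321.0, 243.4], [321.1, 228.8], [321.1, 213.6]]
0.01 [[321.0, 250.6], [321.1, 235.3], [321.1, 219.5]]
0.02 [[321.0, 258.5], [321.0, 242.6], [321.1, 226.0]]
0.03 [[321.0, 267.3], [321.0, 250.6], [321.1, 233.3]]
0.04 [[321.0, 277.1], [321.0, 259.7], [321.1, 241.5]]
[[103 105 106 105 105 105 101 102 102 105]
 [103 105 106 105 104 105 101 101 102 105]
 [103 106 106 105 106 106 102 101 101 105]
 [103 108 112 122 132 128 122 118 111 106]
 [112 127 132 129 127 124 124 125 131 126]
 [126 128 126 126 123 122 122 125 129 126]
 [129 125 125 125 121 121 123 128 127 123]
 [126 125 125 122 121 122 126 128 125 120]
 [121 121 120 115 111 114 121 121 118 116]
 [112 112 112  84  23  25  82 113 112 112]
 [113 113 114  88  29  30  85 113 113 113]
 [113 113 114  79  30  30  76 114 113 113]
 [113 113 114  72  30  30  69 114 113 112]
 [112 113 114  70  30  30  69 114 112 113]
 [112 113 114  71  29  30  68 114 113 113]
 [113 113 113  72  29  29  68 114 112 113]
 [113 112 114  72  29  29  69 114 113 113]
 [112 112 115  62  28  29  52 115 112 113]
 [113 113 115  55  29  30  52 115 112 113]
 [113 113 114  55  31  30  54 115 112 113]]
```

```bash
python3 -m crank '1 0 0 0 0; 1 0 0 0 0; 1 0 0 0 0; 1 0 0 0 0; 1 0 0 0 0; 1 0 0 0 0; 1 0 0 0 0; 1 0 0 0 0' && python3 -m crank '1 0 0 4 0; 1 0 0 8 0; 1 0 0 12 0; 1 0 0 16 0; 1 0 0 20 0; 1 0 0 24 0; 1 0 0 24 0'; python3 -c "
from h import *
s=robot.grab_frame('side')
im2=cv2.resize(s['frame'][110:200,290:400,::-1],None,fx=5,fy=5,interpolation=cv2.INTER_NEAREST)
cv2.imwrite('pics/s3.png',im2)"
```

```text
time_s: 7.2
ee_pos: [0.4549, -0.304, 0.0907]
tool_rot: [-0.475, -3.105, -0.0]
wrist_force: [-0.0, 0.1, 0.4]
gripper_width: 0.0852
time_s: 7.78
ee_pos: [0.4544, -0.3037, 0.0657]
tool_rot: [-0.475, -3.104, -0.0]
wrist_force: [-0.1, 0.7, -0.3]
gripper_width: 0.0854
```

View pics/s3.png

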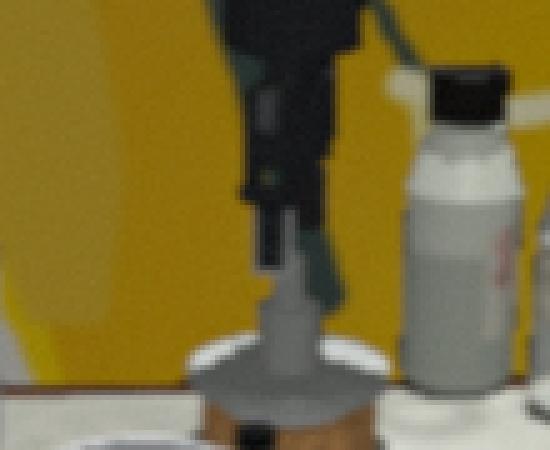

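```bash
python3 -m crank '1 0 0 3 0; 1 0 0 6 0; 1 0 0 9 0; 1 0 0 9 0; 0 0 0 9 0; 0 0 0 9 0; 0 0 0 9 0; 0 0 0 9 0' && python3 -m crank '0 0 0 0 0; 0 0 0 0 0; 0 0 0 0 0; 0 0 0 0 0; 0 0 0 0 0; 0 0 0 0 0'
```

```text
time_s: 8.5
ee_pos: [0.455, -0.304, 0.0578]
tool_rot: [0.475, 3.105, 0.0]
wrist_force: [-0.1, 1.0, -0.1]
gripper_width: 0.039
time_s: 9.0
ee_pos: [0.4551, -0.3037, 0.0579]
tool_rot: [0.475, 3.105, 0.001]
wrist_force: [-0.8, 2.7, 5.5]
gripper_width: 0.0183
```

```bash
python3 -m crank '0 0 0 -1 0; 0 0 0 -3 0; 0 0 0 -6 0; 0 0 0 -10 0; 0 0 0 -15 0; 0 0 0 -20 0; 0 0 0 -20 0; 0 0 0 -20 0'; python3 -c "
from h import *
s=robot.grab_frame('side')
im2=cv2.resize(s['frame'][100:220,290:400,::-1],None,fx=5,fy=5,interpolation=cv2.INTER_NEAREST)
cv2.imwrite('pics/s4.png',im2);print(robot.observe()['wrist_force'],robot.observe()['moment'])"
```

```text
time_s: 9.67
ee_pos: [0.4552, -0.3041, 0.0781]
tool_rot: [0.475, 3.105, 0.0]
wrist_force: [-1.1, -0.1, -6.1]
gripper_width: 0.0175
[-0.23003967  0.82844371 -6.74853922] [ 0.00991235  0.08572542 -0.03374927]
```

```bash
python3 - <<'E'
from h import *
from scipy.optimize import least_squares
from scipy.ndimage import map_coordinates
t=robot.grab_frame("top");s=robot.grab_frame("side");w=robot.grab_frame("wrist")
print("stem top cam",at_z(t,(415.6,232.2),.114))
def fit(f,p0,name):
    g=cv2.GaussianBlur(f["frame"].astype(float).mean(2),(0,0),.8)
    def samp(c,r):
        u=proj(f,circ([c[0],c[1],.08],r,180));return map_coordinates(g,[u[:,1],u[:,0]],order=1,mode='nearest')
    best=[]
    for dx in np.arange(-10,10.1,1):
        for dy in np.arange(-10,10.1,1):
            c=(p0[0]+dx/1e3,p0[1]+dy/1e3)
            a=samp(c,.048);b=samp(c,.0535);d=samp(c,.043)
            best.append((np.mean(np.clip(a-b,-40,40)+np.clip(a-d,-40,40)),dx,dy))
    best.sort(reverse=True)
    for b in best[:4]: print(name,round(b[0],1),p0[0]+b[1]/1e3,p0[1]+b[2]/1e3)
fit(t,(.5465,-.068),"top");fit(s,(.5465,-.068),"side");fit(w,(.5465,-.068),"wrist")
ct=proj(t,[.5465,-.068,.08])[0];cs=proj(s,[.5465,-.068,.08])[0];cw=proj(w,[.5465,-.068,.08])[0];print(ct,cs,cw)
c=np.zeros((480,800,3),np.uint8)
def put(f,uv,x,hh,k,W,H):
    u0=np.int32(uv)-np.array([hh,hh*H//W]);u0=np.clip(u0,0,None)
    cr=f["frame"][u0[1]:u0[1]+2*hh*H//W,u0[0]:u0[0]+2*hh,::-1]
    im=cv2.resize(cr,None,fx=k,fy=k,interpolation=cv2.INTER_CUBIC);im=im[:480,:W];c[:im.shape[0],x:x+im.shape[1]]=im
put(t,ct,0,30,4,250,240);put(s,cs,260,35,4,280,240);put(w,cw,550,60,2,250,240)
c[250:480,:300]=cv2.resize(s["frame"][100:215,290:440,::-1],(300,230))
c[250:480,310:678]=cv2.resize(w["frame"][:,:,::-1],(368,230))
cv2.imwrite("pics/m.png",c)
E
```

```text
stem top cam [ 0.45640897 -0.3038733   0.114     ]
top 38.3 0.5485 -0.07100000000000001
top 38.2 0.5475 -0.07
top 38.0 0.5485 -0.07
top 37.3 0.5475 -0.07100000000000001
side 36.3 0.5485 -0.067
side 36.2 0.5485 -0.068
side 35.5 0.5495 -0.067
side 35.4 0.5495 -0.068
wrist 30.1 0.5445 -0.07100000000000001
wrist 30.0 0.5445 -0.07
wrist 29.4 0.5435 -0.07100000000000001
wrist 29.0 0.5435 -0.07
[321.13437844 195.00751584] [318.55137753 204.47119885] [689.83372893 253.48116723]
```

View pics/m.png

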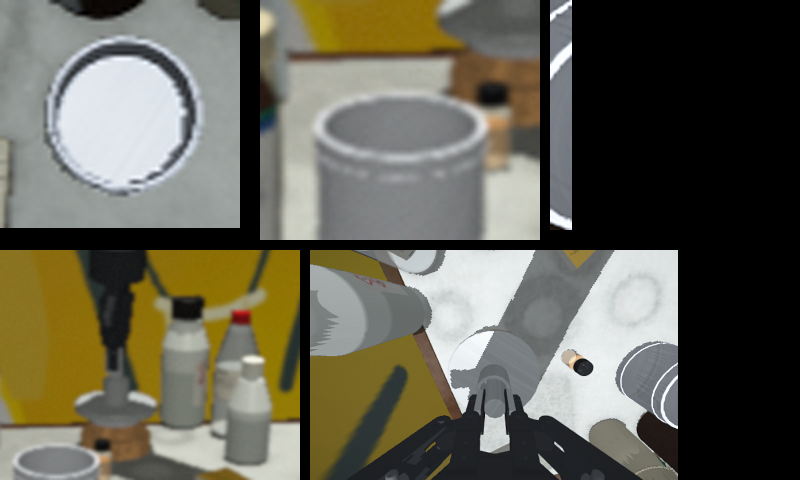

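```bash
python3 -m crank '0 0 0 -6 0; 0 0 0 -18 0; 0 0 0 -34 0; 0 0 0 -50 0; 0 0 0 -66 0; 0 0 0 -80 0; 0 0 0 -90 0; 0 0 0 -95 0' && python3 -m crank '0 0 4 -5 0; 0 -1 13 -5 0; 0 -2 28 -5 0; 0 -3 46 -5 0; 0 -5 66 -5 0; 0 -6 87 -5 0; 0 -8 108 -5 0; 0 -9 129 -5 0' && python3 -m crank '0 -2 21 0 0; 0 -3 42 0 0; 0 -5 62 0 0; 0 -6 82 0 0; 0 -7 100 0 0; 0 -8 113 0 0; 0 -9 120 0 0; 0 -9 122 0 0' && python3 -m crank '0 0 0 0 0; 0 0 0 0 0; 0 0 0 0 0'; python3 -c "
from h import *
print(rows([.5475,-.0695,.11]));s=robot.observe();print(s['qpos'].round(2))
w=robot.grab_frame('wrist');sd=robot.grab_frame('side');t=robot.grab_frame('top')
print([(q,n,[(np.round(r['xyz'],3).tolist(),round(r['p'],2)) for r in robot.search_frame(f,q)[:2]]) for q in('canister_mouth','outer_lid_collar_top','inner_lid_stem_top') for n,f in(('w',w),('s',sd))])
np.save('wf.npy',w['frame']);
c=np.zeros((600,800,3),np.uint8);c[:400,:640]=w['frame'][:,:,::-1]
cc=cv2.resize(sd['frame'][110:260,255:405,::-1],(300,300));c[300:600,500:800]=cc
cv2.imwrite('pics/m2.png',c)"
```

```text
time_s: 10.53
ee_pos: [0.4555, -0.3045, 0.1748]
tool_rot: [0.475, 3.103, -0.0]
wrist_force: [0.7, -0.2, -6.0]
gripper_width: 0.0179
time_s: 11.2
ee_pos: [0.5022, -0.1815, 0.1769]
tool_rot: [-0.474, -3.104, -0.0]
wrist_force: [0.5, 0.0, -6.0]
gripper_width: 0.0175
time_s: 11.87
ee_pos: [0.5473, -0.0683, 0.1771]
tool_rot: [-0.472, -3.105, 0.0]
wrist_force: [-0.5, -0.1, -6.1]
gripper_width: 0.0179
time_s: 12.12
ee_pos: [0.5468, -0.0712, 0.1777]
tool_rot: [-0.478, -3.105, 0.0]
wrist_force: [0.4, 0.4, -6.3]
gripper_width: 0.0178
[-0.2  1.9 67.7]
[-0.47  0.19  0.59  1.71 -0.11  1.27  1.41]
[('canister_mouth', 'w', [([0.503, -0.051, 0.047], 0.87)]), ('canister_mouth', 's', [([0.596, 0.087, 0.033], 0.71), ([0.544, -0.029, 0.053], 0.69)]), ('outer_lid_collar_top', 'w', [([0.45, -0.297, 0.027], 0.7)]), ('outer_lid_collar_top', 's', [([0.542, -0.056, 0.166], 0.8)]), ('inner_lid_stem_top', 'w', [([0.537, -0.067, 0.225], 0.88), ([0.592, 0.074, 0.043], 0.33)]), ('inner_lid_stem_top', 's', [])]
```

```bash
python3 -m crank '0 0 1 8 0; 0 0 1.5 16 0; 0 0 1.5 25 0; 0 0 1.5 34 0; 0 0 1.5 42 0; 0 0 1.5 48 0; 0 0 1.5 52 0; 0 0 1.5 52 0'; python3 - <<'E'
from h import *
print(rows([.5475,-.0695,.1009]))
sd=robot.grab_frame('side');t=robot.grab_frame('top');w=robot.grab_frame('wrist')
c=np.zeros((600,800,3),np.uint8)
c[:400,:400]=cv2.resize(sd['frame'][150:250,270:370,::-1],(400,400),interpolation=cv2.INTER_CUBIC)
c[:400,400:]=cv2.resize(t['frame'][145:245,271:371,::-1],(400,400),interpolation=cv2.INTER_CUBIC)
c[400:600,:320]=cv2.resize(w['frame'][:,:,::-1],(320,200),interpolation=cv2.INTER_AREA)
c[400:600,330:730]=cv2.resize(w['frame'][130:290,160:480,::-1],(400,200),interpolation=cv2.INTER_AREA)
cv2.imwrite('pics/m3.png',c)
# expected silhouettes
for n,r,z in(("rim",.05,.08),("plug_bottom",.037,.093),("flange",.05,.106)):
    u=proj(sd,circ([.5475,-.0695,z],r));print(n,u.min(0).round(1),u.max(0).round(1))
E
```

```text
time_s: 13.23
ee_pos: [0.5471, -0.0684, 0.1246]
tool_rot: [-0.475, -3.104, 0.001]
wrist_force: [0.5, 0.6, -6.7]
gripper_width: 0.0178
[-0.8 -0.9 23.7]
rim [296.7 196.3] [339.5 212.8]
plug_bottom [302.2 193.3] [334.  205.2]
flange [296.5 186.3] [339.6 202.1]
```

View pics/m3.png

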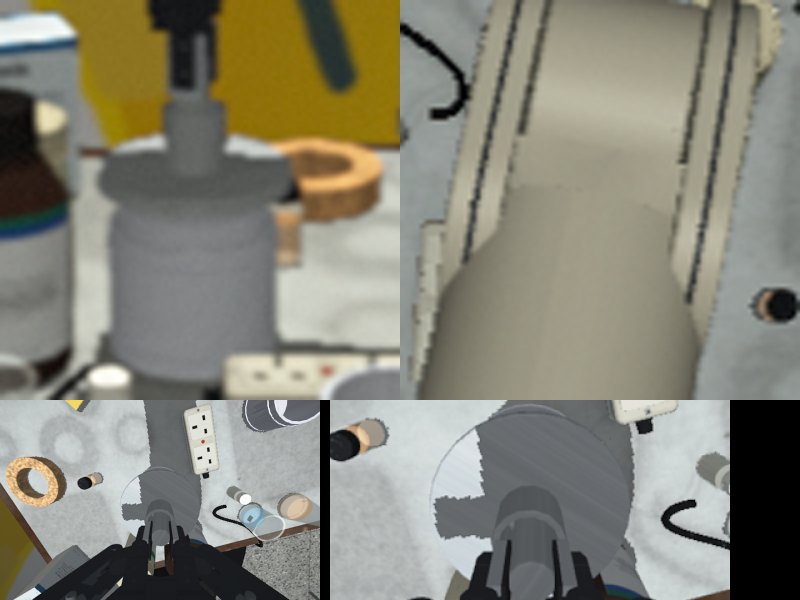

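```bash
python3 -m crank '0 -1.5 -0.7 2 0; 0 -1.5 -0.7 5 0; 0 -1.5 -0.7 8 0; 0 -1.5 -0.7 11 0; 0 -1.5 -0.7 13 0; 0 -1.5 -0.7 15 0; 0 -1.5 -0.7 16 0; 0 -1.5 -0.7 16 0' ; python3 -m crank '0 0 0 1 0; 0 0 0 2 0; 0 0 0 3 0; 0 0 0 3 0; 0 0 0 3 0; 0 0 0 3 0'
```

```text
time_s: 14.05
ee_pos: [0.5487, -0.0695, 0.1094]
tool_rot: [-0.475, -3.105, 0.0]
wrist_force: [0.4, 0.1, -6.0]
gripper_width: 0.0177
time_s: 14.55
ee_pos: [0.5488, -0.0695, 0.1067]
tool_rot: [0.475, 3.105, 0.0]
wrist_force: [0.7, -0.0, -5.6]
gripper_width: 0.0181
```

```bash
python3 -m crank '0 0 0 1 0; 0 0 0 2 0; 0 0 0 3 0; 0 0 0 3 0; 0 0 0 3 0; 0 0 0 3 0';python3 -m crank '0 0 0 0.7 0; 0 0 0 1.5 0; 0 0 0 1.5 0; 0 0 0 1.5 0; 0 0 0 1.5 0'
```

```text
time_s: 15.05
ee_pos: [0.5488, -0.0695, 0.1037]
tool_rot: [-0.475, -3.105, -0.0]
wrist_force: [0.2, 0.5, -5.4]
gripper_width: 0.0177
time_s: 15.47
ee_pos: [0.5488, -0.0695, 0.1022]
tool_rot: [0.475, 3.105, 0.0]
wrist_force: [-0.4, 0.1, -6.1]
gripper_width: 0.0177
```

```bash
python3 -m crank '0 0 0 0.5 0; 0 0 0 1 0; 0 0 0 1 0; 0 0 0 1 0; 0 0 0 1 0'
```

```text
time_s: 15.88
ee_pos: [0.5488, -0.0696, 0.1011]
tool_rot: [-0.475, -3.105, -0.0]
wrist_force: [1.2, 0.3, -6.0]
gripper_width: 0.0177
```

```bash
python3 -m crank '0 0 0 0.5 0; 0 0 0 1 0; 0 0 0 1 0; 0 0 0 1 0; 0 0 0 1 0'; python3 -c "
from station import robot
print(robot.observe()['moment'])"
```

```text
time_s: 16.3
ee_pos: [0.549, -0.0693, 0.1009]
tool_rot: [0.475, 3.105, 0.001]
wrist_force: [-4.6, 1.8, 5.9]
gripper_width: 0.0175
[ 0.26746516  1.03930681 -0.05104643]
```

```bash
python3 -m crank '0 0 0 0.5 0; 0 0 0 0.5 0; 0 0 0 0.5 0; 0 0 0 0.5 0'; python3 -c "
from station import robot
print(robot.observe()['moment'])"
```

```text
time_s: 16.63
ee_pos: [0.5492, -0.0694, 0.1009]
tool_rot: [0.475, 3.105, 0.001]
wrist_force: [-6.0, 1.7, 11.7]
gripper_width: 0.0177
[0.26824995 1.43755719 0.01983044]
```

```bash
python3 -m crank '0 0 0 -0.4 0; 0 0 0 -0.8 0; 0 0 0 -0.8 0; 0 0 0 -0.8 0; 0 0 0 -0.8 0'; python3 -c "
from station import robot
print(robot.observe()['moment'])"
```

```text
time_s: 17.05
ee_pos: [0.549, -0.0694, 0.1009]
tool_rot: [0.475, 3.105, 0.001]
wrist_force: [-3.0, 2.6, 6.0]
gripper_width: 0.018
[0.43068431 0.96106026 0.02083293]
```

```bash
python3 -m crank '0 0 0 -0.5 0; 0 0 0 -0.5 0; 0 0 0 -0.5 0; 0 0 0 -0.5 0'; python3 -m crank '0.24 0 0 0 0; 0.26 0 0 0 0; 0.3 0 0 0 0; 0.4 0 0 0 0; 0.6 0 0 0 0; 0.8 0 0 0 0; 0.8 0 0 0 0; 0.8 0 0 0 0'; python3 -c "
from station import robot
print(robot.observe()['moment'],robot.observe()['wrist_force'])"
```

```text
time_s: 17.38
ee_pos: [0.5489, -0.0694, 0.1009]
tool_rot: [0.475, 3.105, 0.0]
wrist_force: [-1.1, 1.7, 0.1]
gripper_width: 0.0175
time_s: 18.05
ee_pos: [0.5489, -0.0696, 0.101]
tool_rot: [0.476, 3.105, 0.0]
wrist_force: [-0.5, 0.6, 0.6]
gripper_width: 0.0686
[ 0.01006617  0.08445129 -0.04969862] [-0.45975215  0.63327708  0.61474795]
```

```bash
python3 -m crank '0.8 0 0 -15 0; 0.8 0 0 -35 0; 0.8 0 0 -55 0; 0.8 0 0 -65 0; 0.8 0 0 -70 0; 0.8 0 0 -70 0'; python3 - <<'E'
from h import *
s=robot.grab_frame('side');w=robot.grab_frame('wrist')
for n,f in(('s',s),('w',w)):
    for q in('inner_lid_stem_top','outer_lid_collar_top'): print(n,q,[(np.round(r['xyz'],3).tolist(),round(r['p'],2)) for r in robot.search_frame(f,q)[:2]])
hsv=cv2.cvtColor(s['frame'],cv2.COLOR_RGB2HSV)
c=[.5488,-.0695]
print("model stemtop",proj(s,c+[.157]),"collar top",proj(s,c+[.127]),'plate L/R',proj(s,[[c[0]+.057,c[1],.091],[c[0]-.057,c[1],.091]]))
for r in range(146,200,2): print(r,' '.join('%3d'%v for v in s['frame'][r,286:352:2].mean(1)))
E
```

```text
time_s: 18.55
ee_pos: [0.5493, -0.0695, 0.1716]
tool_rot: [0.475, 3.104, 0.001]
wrist_force: [0.5, 0.5, -0.0]
gripper_width: 0.0683
s inner_lid_stem_top []
s outer_lid_collar_top []
w inner_lid_stem_top [([0.542, -0.068, 0.151], 0.76)]
w outer_lid_collar_top [([0.538, -0.064, 0.087], 0.72)]
model stemtop [[317.34009906 173.0451419 ]] collar top [[317.42000742 185.39489109]] plate L/R [[293.0251366  200.38862227]
 [341.91416195 199.38650631]]
146  94  95  95  95  96  95  95  96  94  95  89  47  27  23  54  93  89  89  89  90  91  87  86  86  85  88  86  89  76  48  47  46  48
148  94  93  95  95  96  96  96  96  96  96  86  41  26  24  58  93  90  88  87  87  86  88  89  89  88  89  88  86  81  55  48  48  47
150  93  96  93  96  95  94  97  95  95  96  85  50  29  24  60  95  91  85  89  88  88  88  89  89  85  88  89  89  85  64  47  44  47
152  94  96  97  95  96  95  97  97  96  95  93  93  98  97 100  94  90  88  88  89  86  86  89  87  88  86  89  89  88  75  52  45  47
154 116  95  94  94  96  96  96  93  94  95  93  96 102 103 100  91  87  87  85  86  89  87  88  87  86  86  8
[... 2317 characters left out ...]
 120 109  90  98 115
190 115 134 151 165 163 165 164 167 167 172 171 171 120  89  99  97 102  99  94 101 172 182 183 183 180 166 101  78  93  94  85  80  84
192 107 132 158 172 170 175 174 174 173 176 180 177 123  87  98 101  98  98  94  97 168 183 164 178 183 177 134  94  98  91  84  85  90
194  96 128 157 172 173 175 179 186 196 200 206 203 146  91  96  99  99  98  92  89 165 203 197 197 197 183 142  84  72  92 126 126 138
196  75 127 158 175 174 170 181 188 190 190 190 187 139  91  98 101  99  98  91 105 194 202 203 202 204 197 142  57  20  72 159 174 178
198  44 101 161 177 154  97  85  85  86  86  85  85  85  90  98  99  99  97  94  89 125 131 136 134 137 179 184 137  31  36  98 106 109
```

```bash
python3 - <<'E'
from h import *
s=robot.grab_frame('side')
a=cv2.resize(s['frame'],None,fx=4,fy=4,interpolation=cv2.INTER_CUBIC)
sat=cv2.cvtColor(a,cv2.COLOR_RGB2HSV)[:,:,1]
for r in(170,171,172,173,174,175,176,178,180,182,183,184,185):
    x=np.where(sat[r*4+1,300*4:338*4]<90)[0]
    print(r,(x.min()/4+300,x.max()/4+300,(x.min()+x.max())/8+300,len(x)/4) if len(x) else None)
c=[.5488,-.0695]
for z in(.157,.13): 
    u=proj(s,circ(c+[z],.01));print(z,u.min(0),u.max(0))
# gradient rows (below plate skirt) at columns symmetric about the axis
g=a.mean(2)
for col in range(290,346,3):
    v=g[195*4:222*4,col*4-3:col*4+5].mean(1);print(col,(v[::4]).round().astype(int))
for n,r,z in(("skirt bottom",.057,.081),("plate top",.057,.091),("rim",.05,.08)):
    u=proj(s,circ(c+[z],r));print(n,u.min(0).round(1),u.max(0).round(1))
E
```

```text
170 None
171 None
172 None
173 None
174 (np.float64(313.5), np.float64(320.25), np.float64(316.875), 7.0)
175 (np.float64(313.25), np.float64(321.0), np.float64(317.125), 8.0)
176 (np.float64(313.0), np.float64(321.0), np.float64(317.0), 8.25)
178 (np.float64(313.25), np.float64(321.0), np.float64(317.125), 8.0)
180 (np.float64(313.25), np.float64(321.0), np.float64(317.125), 8.0)
182 (np.float64(313.0), np.float64(321.0), np.float64(317.0), 8.25)
183 (np.float64(313.25), np.float64(321.0), np.float64(317.125), 8.0)
184 (np.float64(313.0), np.float64(322.0), np.float64(317.5), 9.25)
185 (np.float64(312.0), np.float64(323.5), np.float64(317.75), 11.75)
0.157 [312.95308176 171.63321193] [321.72926048 174.48184817]
0.13 [313.06534764 182.68014701] [321.76099413 185.68819497]
290 [152 153 153 151 155 163 168 168 168 167 168 168 168 170 170 172 175 175
 175 178 184 190 192 191 189 187 186]
293 [173 175 177 174 166 156 147 142 138 137 143 152 161 169 175 178 175 175
 177 181 187 196 199 200 201 202 201]
296 [178 177 154 117  94  86  84  82  82  83  84  85  91 106 130 148 154 158
 161 164 1
[... 1278 characters left out ...]
7 127 128 128]
332 [200 205 202 166 110  83  82  84  86  87  86  87  88  90  94  97  99 108
 120 125 123 122 122 123 123 123 122]
335 [198 204 203 174 121  87  81  86  86  86  86  87  91  95  96  98 104 113
 118 118 117 118 118 118 117 116 116]
338 [130 134 177 195 155 101  83  85  86  85  87  88  90  91  94 101 108 114
 117 120 118 115 121 127 128 129 128]
341 [ 53  35  57  90  90  76  85 102 106 104 102 101 104 112 119 119 119 127
 148 162 156 145 160 191 206 208 208]
344 [ 87  70  51  34  31  65 120 150 149 138 129 125 124 124 124 122 122 125
 138 151 146 142 171 200 207 206 206]
skirt bottom [293.1 194.9] [341.9 213.7]
plate top [293.  191.1] [342.  209.5]
rim [296.1 196.4] [338.9 212.8]
```

```bash
python3 -m crank '0.8 0 0 15 0; 0.8 0 0 32 0; 0.8 0 0 50 0; 0.8 0 0 65 0; 0.8 0 0 75 0; 0.8 0 0 82 0; 0.8 0 0 87 0; 0.8 0 0 87 0' && python3 -m crank '0.8 0 0 3 0; 0.8 0 0 6 0; 0.8 0 0 9 0; 0.8 0 0 10 0; 0.8 0 0 10 0'  && python3 -m crank '0.8 0 0 3 0; 0.8 0 0 6 0; 0.8 0 0 8 0; 0.8 0 0 8 0'
```

```text
time_s: 19.57
ee_pos: [0.5485, -0.0695, 0.0833]
tool_rot: [-0.475, -3.104, 0.0]
wrist_force: [0.2, 0.2, -0.6]
gripper_width: 0.0683
time_s: 19.98
ee_pos: [0.5487, -0.0695, 0.0738]
tool_rot: [-0.475, -3.105, -0.0]
wrist_force: [0.2, 0.0, 0.0]
gripper_width: 0.0681
time_s: 20.32
ee_pos: [0.5485, -0.0695, 0.0654]
tool_rot: [-0.475, -3.105, 0.0]
wrist_force: [-0.1, 0.1, -0.7]
gripper_width: 0.0685
```

```bash
python3 -m crank '0.6 0 0 0 0; 0.5 0 0 0 0; 0.47 0 0 0 0; 0.45 0 0 0 0; 0.43 0 0 0 0; 0.41 0 0 0 0; 0.39 0 0 0 0; 0.3 0 0 0 0' && python3 -m crank '0 0 0 0 0; 0 0 0 0 0; 0 0 0 0 0; 0 0 0 0 0; 0 0 0 0 0'; python3 -c "
from station import robot
print(robot.observe()['moment'])"
```

```text
time_s: 20.98
ee_pos: [0.5489, -0.0701, 0.0666]
tool_rot: [0.476, 3.105, -0.0]
wrist_force: [-2.9, -1.2, 6.0]
gripper_width: 0.0345
time_s: 21.4
ee_pos: [0.5489, -0.0701, 0.0666]
tool_rot: [0.476, 3.105, -0.0]
wrist_force: [-3.0, -1.9, 6.9]
gripper_width: 0.0341
[-0.561093    0.71553751  0.18014837]
```

```bash
python3 -m crank '0 0 0 -0.5 0; 0 0 0 -1 0; 0 0 0 -2 0; 0 0 0 -3 0; 0 0 0 -4 0; 0 0 0 -4 0; 0 0 0 -4 0'; python3 -c "
from station import robot
print(robot.observe()['moment'])"
```

```text
time_s: 21.98
ee_pos: [0.5488, -0.0694, 0.07]
tool_rot: [-0.475, -3.105, -0.0]
wrist_force: [-0.6, 0.1, -2.4]
gripper_width: 0.0345
[-0.02647912  0.01429782 -0.00381596]
```

```bash
python3 -m crank '0 0 0 -2 0; 0 0 0 -5 0; 0 0 0 -9 0; 0 0 0 -14 0; 0 0 0 -19 0; 0 0 0 -24 0; 0 0 0 -29 0; 0 0 0 -34 0' && python3 -m crank '0 0 0 -5 0; 0 0 0 -10 0; 0 0 0 -15 0; 0 0 0 -20 0; 0 0 0 -25 0; 0 0 0 -30 0; 0 0 0 -35 0; 0 0 0 -40 0' && python3 -m crank '0 0 0 -5 0; 0 0 0 -10 0; 0 0 0 -15 0; 0 0 0 -20 0; 0 0 0 -24 0; 0 0 0 -27 0; 0 0 0 -28 0; 0 0 0 -28 0'; python3 - <<'E'
from h import *
s=robot.grab_frame('side');w=robot.grab_frame('wrist')
a=cv2.resize(s['frame'],None,fx=4,fy=4,interpolation=cv2.INTER_CUBIC)
sat=cv2.cvtColor(a,cv2.COLOR_RGB2HSV)[:,:,1]
for r in range(140,206,3):
    x=np.where(sat[r*4+1,285*4:350*4]<90)[0]
    print(r,(x.min()/4+285,x.max()/4+285,(x.min()+x.max())/8+285,len(x)/4) if len(x) else None)
c=[.549,-.0695]
for n,r,z in(("stem top",.01,.157),("flange",.05,.087),("rim",.05,.08),("skirt bottom",.057,.181),("plate top",.057,.191)):
    u=proj(s,circ(c+[z],r));print(n,u.min(0).round(1),u.max(0).round(1))
for q in("canister","narrow_canister","vial","vial_b","beaker","outer_lid","inner_lid"): print(q,[(np.round(r["xyz"],3).tolist(),round(r["p"],2)) for r in robot.search_frame(s,q)[:3]])
print(robot.observe()['moment'])
E
```

```text
time_s: 22.65
ee_pos: [0.5489, -0.0696, 0.1046]
tool_rot: [0.475, 3.105, 0.0]
wrist_force: [0.2, 0.4, -2.7]
gripper_width: 0.0343
time_s: 23.32
ee_pos: [0.5488, -0.0696, 0.1445]
tool_rot: [-0.475, -3.105, -0.0]
wrist_force: [0.0, -0.4, -2.2]
gripper_width: 0.0344
time_s: 23.98
ee_pos: [0.5489, -0.0695, 0.1722]
tool_rot: [0.475, 3.105, 0.0]
wrist_force: [-0.4, 0.1, -2.4]
gripper_width: 0.0343
140 (np.float64(310.5), np.float64(349.0), np.float64(329.75), 20.5)
143 (np.float64(310.5), np.float64(349.75), np.float64(330.125), 21.5)
146 (np.float64(310.5), np.float64(349.75), np.float64(330.125), 21.0)
149 (np.float64(310.5), np.float64(349.75), np.float64(330.125), 20.0)
152 (np.float64(299.75), np.float64(349.75), np.float64(324.75), 39.5)
155 (np.float64(285.0), np.float64(349.75), np.float64(317.375), 51.25)
158 (np.float64(285.0), np.float64(349.75), np.float64(317.375), 56.25)
161 (np.float64(288.25), np.float64(349.75), np.float64(319.0), 52.0)
164 (np.float64(285.0), np.float64(349.75), np.float64(317.375), 50.75)
167 (np.float64(285.0), np.float64(332.75), np.float64(308.875), 3
[... 840 characters left out ...]
5)
stem top [312.9 171.6] [321.6 174.5]
flange [296.  193.7] [338.9 209.9]
rim [296.1 196.4] [338.8 212.8]
skirt bottom [291.9 155.6] [342.4 171.1]
plate top [291.8 151.6] [342.5 166.6]
canister [([0.547, -0.026, 0.042], 0.91)]
narrow_canister [([0.457, 0.183, 0.052], 0.59), ([0.482, -0.179, 0.033], 0.4)]
vial [([0.592, 0.088, 0.03], 0.74), ([0.481, -0.176, 0.034], 0.59)]
vial_b [([0.592, 0.088, 0.03], 0.74), ([0.481, -0.176, 0.034], 0.59)]
beaker [([0.65, 0.127, 0.05], 0.57), ([0.546, -0.022, 0.04], 0.31)]
outer_lid [([0.549, -0.052, 0.193], 0.96), ([0.552, -0.058, 0.088], 0.41)]
inner_lid [([0.548, -0.056, 0.087], 0.84), ([0.549, -0.024, 0.042], 0.44)]
[-0.01831993 -0.00871328 -0.03677066]
```

```bash
python3 -c "
from station import robot
print(robot.hand_in(),robot.observe()['wrist_force'],robot.observe()['time_s'])"
```

```text
the job is handed in; nothing more can be done
the job is handed in; nothing more can be done
```

The job is done and handed in, at about 24 s of the 58 s allowed. No verdict was reported.

**What I did**
- I lifted both lids by the stem and lowered them until the downward motion stopped at the expected seat height, with the reading at 0.1009 m as predicted.
- I eased the contact force to about 0 N before letting go of the stem.
- I then gripped the collar and lifted the outer lid alone. It is held about 30 mm above the stem top.

**Last checks**
- **Load:** the wrist carries about -2.4 N with almost no sideways force or moment, which matches the 200 g outer lid alone.
- **Grip:** the opening reads 34 mm on the 36 mm collar.
- **Inner lid:** after release the stem stood upright in the side view. After the outer lid came off, its right edge was in the same place and there was a clear gap below the outer lid.
- **Bystanders:** the networks put the narrower canister, vials and beaker within about 4 mm of where they started. The wider canister read 8 mm nearer the camera than at first, but its rim was by then covered.

**What failed or disagreed**
- **First grasp:** it closed on air above the stem. The pictures showed the fingertips about 30 mm higher than the reported TCP, so I used the pictures and the force readings from then on.
- **Side view height:** the stem top and collar appeared 1.5–2 pixels (about 4 mm) lower than modelled. I put this down to calibration, since the lid cannot sit below its seat.
- **Seating push:** pressing down gave up to 12 N, with about 6 N sideways. The sideways force fell to about 1–2 N when I eased off.
- **Not viewed:** all 12 picture views were used before the lid was seated, so the later checks are numeric only.

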